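# Refit the banding wheel's push-to-run knob and keep it pressed

### The arm

A 6-joint arm with a two-finger parallel gripper is mounted at the origin on the work surface. World frame = base frame: x ahead of the robot, y to its left, z up, the work surface at z = 0. Lengths are in m, angles in rad, forces in N, time in s.
With the tool pointing down it reaches from about 0.4 to 0.825 m from the base axis. Payload 7 kg.
Tool frame: the origin (TCP) lies where the fingers leave the gripper's body, on its centre line; the fingertips stand 66 mm ahead of it and the grasp point (between the pads) lies 47 mm ahead of it (arm.grasp_offset is the distance from the TCP to the grasp point, in m); z points along the fingers, y is the line along which they close (so a half turn about z gives the same grasp; the last joint's range is limited). The gripper opens to 88 mm and grips with 3 to 60 N. Pads are 19 mm wide; open, the fingers measure 130 mm over their backs; the gripper's body (78 mm by 193 mm) begins 47 mm behind the grasp point.
Start: joints at [1.448, 0.359, 0.012, 0, -1.224, -0.288], TCP at [0.27, 0.619, 0.292] pointing down, gripper open.
Joint ranges: [-3.07, 3.07], [-1.43, 2.12], [-1.02, 1.25], [-3.03, 1.67], [-3.05, -0], [-3.03, 3.03]. Speed limits (rad/s): [2.39, 2.39, 3.01, 3.14, 3.14, 3.14].

### API

Orientations are given as a unit quaternion [x, y, z, w].
In Python, from plant import arm, cams, close_job gives the robot as it stands.
- The arm moves only by the shell command python3 -m inch 'ROWS' [FORCE]. ROWS is JSON, a list of rows, each an object of numbers: "jaw": the opening, from -1 (shut) to 1 (fully open); "dx", "dy", "dz": the shift along the tool's x, y, z in units of 0.12 m (1.0 is 0.12 m); "wx", "wy", "wz": the turn, a rotation vector about the tool's x, y, z in units of pi/2 rad (1.0 is pi/2 rad). A call has exactly 5 rows; each row is the pose to reach, as a shift and turn from the pose commanded when the call began, along the tool's axes at that moment; what a row does not reach only later rows make up. A row lasts 1/10 s, in which the tool goes at most 50 mm and 8.59 degrees, less where a joint would pass 70% of its speed; a pose out of reach is approached as far as the arm can. A call with a number of a shift or a turn outside -1 to 1 is refused whole. A call with a gripper value outside its range is refused whole. The fingers move at their own pace and stop on an object; FORCE is the grip in N (left out, the last holds). Time passes only in rows, so rows that repeat a pose let the fingers close, or fill a call up. It gives the time, the measured TCP pose, the force, the opening and the grip force at its end, in the units of the state.
- arm.state(): the state, without advancing time (a new reading comes with each control period).
- cams.grab_frame(name): name is "side" or "top"; returns (picture, depth): 420x560x3 uint8, red, green, blue; 420x560 float32, m along the optical axis (not along the pixel's ray), 0 where there is no reading.
- cams.calibration(name): a dict with "fov_y" (degrees; the focal length in pixels is half the picture's height over the tangent of half this angle, whatever the lens; pixels are square), "cx", "cy" (the principal point, pixels), "T" (4x4, takes a point from camera to world coordinates). Camera axes: x right, y down, z forward; pixel columns grow to the right and rows downward; lengths in m; the calibration is good to about 2 mm. A picture is of the moment at which its call begins. calibration takes no time and is no camera call.
- close_job(): hands the job in; it is judged then, once.
The state is a dict: "time_s": time; "qpos": joint angles; "qvel": joint speeds; "tau": joint torques, N m; "eef_pos": TCP position; "orientation": TCP orientation; "contact_force": force on the tool from outside, world axes, zero at the start; "torque": the same for the moment, N m; "opening": finger opening in m; "gripper_force": force on a finger pad.
Only numpy, scipy, OpenCV 4.12 (cv2) and the standard library are available. Lean on these libraries where they do the work, as an engineer would, in place of code of your own. Each camera call takes 0.05 s, during which the arm holds its last target. There are 200 camera calls.

### The job

The black control knob has come off the banding wheel machine and stands on the bench. Pick it up, turn it so that the flat in its bore matches the flat of the machine's brass D-shaped spindle, push it fully home on the spindle and press knob and spindle all the way in, without forcing it; finish while still pressing it in with the gripper (do not let go, or the wheel stops). Leave the mug, the glaze jar and the bowl standing where they are.

Things in the scene. Friction and masses are not known exactly. Their poses are not given: they have to be found in the camera images.
- knob: loose black knob, about 80 g, upright on the bench. Origin: centre of its underside; z up. Skirt 50 mm in diameter, 18 mm high; on it a bar grip 14 mm wide (y -7 to +7 mm), from 18 to 42 mm above the origin, along the knob's x from -22 to +24 mm, with a pointed nose to +33 mm and a white line on the +x half of its top
- knob_bore (a point): mouth of the knob's D-bore, at the knob's origin, same axes. Bore opens downward, 14 mm deep, 10 mm in radius, its flat on the +x side (under the nose), 4 mm from the axis. It goes on only with its +x along the spindle's +x (bring it within 10 degrees before pushing)
- spindle_top (a point): centre of the upper end of the upright brass D-spindle, 94 mm above the bench, 22 mm above its dark round collar, whose flat tab points the same way as the spindle's flat. Radius 9 mm, flat facing the point's +x, 3 mm from the axis; top edge only slightly broken, by 0.5 mm; z up. Moves with the spindle. With the knob fully home the knob's origin is 14 mm below this point
- spindle (a joint): how far the spindle is pressed in, m: 0 out, 0.006 fully in (stop). A spring pushes it out, 4 N at 0, rising to about 9 N at 0.006; it springs back when let go
- collar (a joint): angle of the spindle about its vertical axis relative to the machine, rad, counter-clockwise from above; locked by stiff friction (4 N m), it stays as it is. The point spindle_top already includes it
- machine: the fixed grey banding wheel machine, cannot be moved. Origin on the bench under the spindle's axis; housing 70 mm high, x from -75 to +75 mm, y from -260 to +70 mm; its aluminium wheel head, 180 mm in diameter, top 108 mm above the bench, is centred at y = -175 mm
- mug: white mug, 80 mm in diameter, 95 mm high, handle at its +y; bystander. Origin: centre of its underside
- glaze_jar: closed glass jar, 54 mm in diameter, 75 mm high; bystander. Origin: centre of its underside
- bowl: white bowl, 90 mm in diameter, 45 mm high; bystander. Origin: centre of its underside
Not all that is in view belongs to the job. What is shaped like the knob but purple is not meant.

How it is judged:
On the way, in this order (a step that is already met when the one before it is completed fails the run):
1. the knob is picked up off the bench (height (world z) of knob above 0.03 m and contact force between the fingers and knob above 0.5 N), for 0.1 s.
2. the knob is on the spindle, flat to flat, fully home (z of knob in the frame of spindle_top below -0.0115 m and horizontal distance between knob and spindle_top below 0.004 m and angle between the x axis of knob and the x axis of spindle_top, either way round below 0.3 rad), for 0.2 s.
At the end, for the whole second after the job is handed in: Knob home on the spindle (underside at least 11.5 mm below its end, within 4 mm of its axis, flat to flat within 0.3 rad, tilted under 0.15 rad), spindle pressed in by more than 4.2 of its 6 mm, gripper still on the knob with over 1 N (all of step 2 and angle between knob's own z axis and vertical below 0.15 rad and value of joint spindle above 0.0042 m and contact force between the fingers and knob above 1 N); the arm keeps its last pose, push and grip.
It fails at once if the knob is forced: it presses on the machine with more than 50 N (contact force between knob and machine above 50 N).
It fails at once if the mug, jar or bowl is shifted by more than 30 mm or tipped (distance of any of mug, glaze_jar, bowl from where it was at the start of the episode above 0.03 m or angle between any of mug, glaze_jar, bowl's own z axis and vertical above 0.4 rad).
It also fails if it takes over 38 s, if anything falls off the work surface, if the arm or the gripper's body presses on something with over 40 N, if the wrist force passes 120 N, or if a joint passes its speed limit or range.

## Working session

There is one attempt and no reset: what is moved stays moved. The work goes in short steps, Python scripts to look and compute and a shell command to move; the robot and the scene stay as the last step left them, time stands still between calls to the robot, and variables do not carry over. Pictures are saved under pics/ and viewed, at most 10 in all, crops included, and the job is handed in when it is done.

```bash
ls; mkdir -p pics
cat > h.py <<'E'
import numpy as np, cv2
from plant import arm, cams
def grab(n, f=None):
    p,d=cams.grab_frame(n)
    if f: cv2.imwrite('pics/'+f, p[:,:,::-1])
    np.savez(f'last_{n}.npz',p=p,d=d); return p,d
def K(n):
    c=cams.calibration(n); return 210/np.tan(np.radians(c['fov_y'])/2),c['cx'],c['cy'],np.array(c['T'])
def cloud(n,d):
    f,cx,cy,T=K(n); v,u=np.mgrid[:420,:560]
    P=np.stack([(u-cx)/f*d,(v-cy)/f*d,d],-1); return P@T[:3,:3].T+T[:3,3]
def onplane(n,uv,z):
    f,cx,cy,T=K(n); uv=np.atleast_2d(uv).astype(float)
    r=np.c_[(uv[:,0]-cx)/f,(uv[:,1]-cy)/f,np.ones(len(uv))]@T[:3,:3].T
    return T[:3,3]+r*((z-T[2,3])/r[:,2])[:,None]
E
python3 - <<'E'
from h import *
for n in('top','side'):
    grab(n,n+'0.png'); print(cams.calibration(n))
print(arm.state(), arm.grasp_offset)
E
```

```text
pics
{'fov_y': 48.29679103473793, 'cx': 281.5229412175689, 'cy': 205.18394307516093, 'T': array([[ 0.00836739, -0.99687325,  0.07857302,  0.54810134],
       [-0.99993948, -0.00890259, -0.00646373,  0.17327693],
       [ 0.00714302, -0.07851418, -0.99688741,  1.06180314],
       [ 0.        ,  0.        ,  0.        ,  1.        ]])}
{'fov_y': 55.903386807096, 'cx': 282.2265686351395, 'cy': 208.13508375058134, 'T': array([[ 0.98406572, -0.09722047,  0.14887187,  0.48701809],
       [-0.17630944, -0.6419133 ,  0.74623207, -0.39832828],
       [ 0.0230138 , -0.76058891, -0.64882576,  0.56794965],
       [ 0.        ,  0.        ,  0.        ,  1.        ]])}
{'time_s': 0.1, 'qpos': array([ 1.44808893e+00,  3.59324152e-01,  1.11581496e-02, -3.38524096e-04,
       -1.22406554e+00, -2.88070760e-01]), 'qvel': array([-0.00140854, -0.00225344,  0.00297929,  0.00162354, -0.00058622,
        0.0007157 ]), 'tau': array([-8.60187629e-04, -5.84166920e+01,  2.93750328e+01,  7.01557115e+00,
        1.01182310e-02, -5.81777613e-05]), 'eef_pos': array([0.26943469, 0.61853314, 0.29130847]), 'orientation': array([ 9.78969686e-01, -2.04004445e-01, -9.93387484e-05,  7.28298244e-04]), 'contact_force': array([-0.74074554, -0.16537267, -0.32425141]), 'torque': array([ 0.03369658,  0.03175126, -0.01424049]), 'gripper_force': 0.0, 'opening': 0.08768274372149265} 0.0468
```

View pics/top0.png

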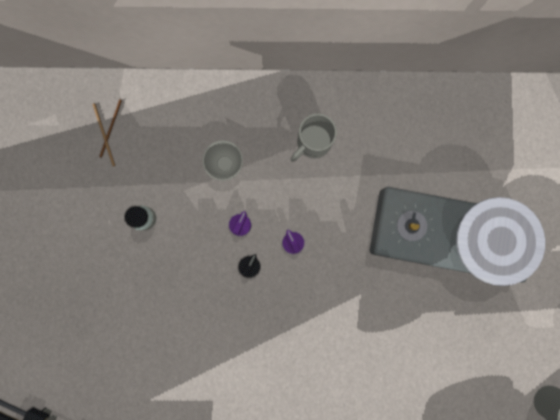

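View pics/side0.png

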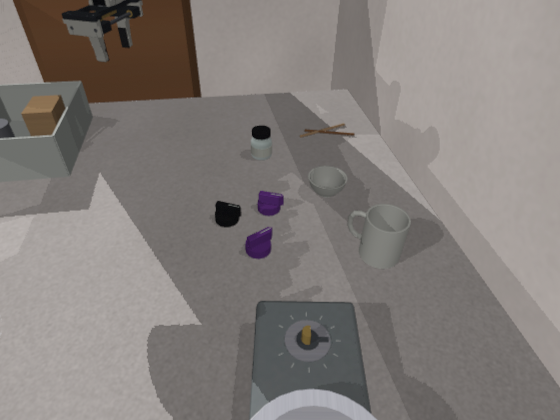

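The top view shows the black knob at about (249,266) with its nose up-right. The purple decoys are at (240,223) and (293,241). The spindle is at (413,226) with its tab pointing up in the picture, roughly world +x.

Run:
```python
from h import *
z=np.load('last_top.npz');p,d=z['p'],z['d'];s=np.load('last_side.npz');ps=s['p']
a=[cv2.resize(np.ascontiguousarray(p[r0:r0+36,c0:c0+36,::-1]),(390,390),interpolation=cv2.INTER_CUBIC) for r0,c0 in((244,230),(208,395))]
im=np.hstack(a); im=np.clip(im.astype(float)*1.7,0,255).astype(np.uint8); cv2.imwrite('pics/crop1.png',im)
P=cloud('top',d)
def info(name,m,zr):
    m=m&(P[...,2]>zr[0])&(P[...,2]<zr[1]); ys,xs=np.nonzero(m)
    if len(xs)==0: print(name,'none');return
    q=P[m]; print(name,len(xs),'px',xs.mean().round(1),ys.mean().round(1),'mean',q.mean(0).round(4),'zmax',q[:,2].max().round(4))
    c=q[:,:2]-q[:,:2].mean(0); w,V=np.linalg.eigh(c.T@c); print('  axis deg',np.degrees(np.arctan2(V[1,1],V[0,1])).round(1),np.sqrt(w/len(q)).round(4))
W=lambda r0,r1,c0,c1:np.pad(np.ones((r1-r0,c1-c0),bool),((r0,420-r1),(c0,560-c1)))
k=W(244,282,230,268)
info('knob all',k,(.008,.06)); info('knob bar',k,(.03,.06)); info('skirt',k,(.01,.025))
sp=W(205,250,392,435)
info('spindle',sp,(.084,.11)); info('collar',sp,(.0715,.084))
hsv=cv2.cvtColor(p,cv2.COLOR_RGB2HSV)
br=(hsv[...,0]>8)&(hsv[...,0]<30)&(hsv[...,1]>90)
info('brass',sp&br,(.05,.12)); 
mach=(P[...,2]>.06)&(P[...,2]<.08)&W(175,280,365,480)
ys,xs=np.nonzero(mach); print(cv2.minAreaRect(P[mach][:,:2].astype(np.float32)))
```

```text
knob all 421 px 248.9 266.3 mean [0.4945 0.237  0.0255] zmax 0.0451
  axis deg 152.2 [0.0125 0.0132]
knob bar 155 px 248.7 265.9 mean [0.4963 0.2366 0.0405] zmax 0.0451
  axis deg 152.9 [0.004  0.0151]
skirt 263 px 249.0 266.7 mean [0.4933 0.2374 0.0167] zmax 0.0242
  axis deg 63.0 [0.0117 0.0154]
spindle 49 px 414.1 226.5 mean [ 0.5827 -0.1084  0.0918] zmax 0.0957
  axis deg 84.7 [0.0031 0.0053]
collar 331 px 412.1 225.5 mean [ 0.5855 -0.1097  0.073 ] zmax 0.0835
  axis deg -171.3 [0.0183 0.02  ]
brass 52 px 413.6 226.1 mean [ 0.5835 -0.108   0.0895] zmax 0.0957
  axis deg 97.7 [0.0036 0.0052]
((0.5791324973106384, -0.1413564532995224), (0.20754344761371613, 0.14969275891780853), 79.77454376220703)
```

View pics/crop1.png

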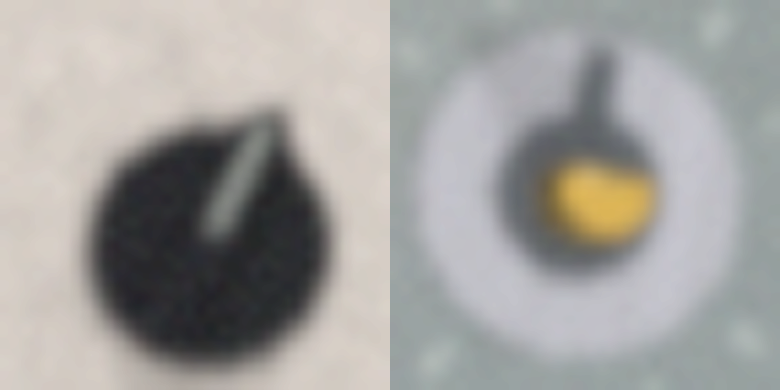

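The crops show the knob's white line pointing about -27° from world +x. The tab and the spindle flat point about -10°, and the brass D is centred around crop pixel (600,205). I'll approach now.

```bash
cat > rel.py <<'E'
import sys; from h import *
from scipy.spatial.transform import Rotation as R
# usage: rel.py x y z heading_deg  -> rows units from present pose to TCP goal (tool down, tool x at heading)
x,y,z,h=map(float,sys.argv[1:5]); s=arm.state(); r=R.from_quat(s['orientation'])
g=R.from_euler('z',h,degrees=True)*R.from_euler('x',180,degrees=True)
print('t',s['time_s'],'eef',s['eef_pos'].round(4),'head',np.degrees(np.arctan2(*r.as_matrix()[[1,0],0])).round(2),'F',s['contact_force'].round(1),'open',round(s['opening'],4),'gf',s['gripper_force'])
print('d',(r.inv().apply(np.array([x,y,z])-s['eef_pos'])/.12).round(3),'w',((r.inv()*g).as_rotvec()/(np.pi/2)).round(4))
E
python3 -m inch '[{"jaw":1,"dx":0.3,"dy":0.22},{"jaw":1,"dx":0.6,"dy":0.44},{"jaw":1,"dx":1,"dy":0.72},{"jaw":1,"dx":1,"dy":0.72},{"jaw":1,"dx":1,"dy":0.72}]' 20
python3 -m inch '[{"jaw":1,"dx":0.3,"dy":0.22},{"jaw":1,"dx":0.6,"dy":0.44},{"jaw":1,"dx":1,"dy":0.72},{"jaw":1,"dx":1,"dy":0.72},{"jaw":1,"dx":1,"dy":0.72}]'
python3 rel.py .4934 .2381 .15 -27.1
```

```text
t 0.1 eef [0.2694 0.6185 0.2913] head -23.54 F [-0.7 -0.2 -0.3] open 0.0877 gf 0.0
d [2.977 2.159 1.181] w [ 0.0009 -0.0001  0.0395]validation failed for argument at $[0]...
validation failed for argument at $[0]...
```

The rows probably need every key.

```bash
python3 -m inch '[{"jaw":1,"dx":0.3,"dy":0.22,"dz":0,"wx":0,"wy":0,"wz":0},{"jaw":1,"dx":0.6,"dy":0.44,"dz":0,"wx":0,"wy":0,"wz":0},{"jaw":1,"dx":1,"dy":0.72,"dz":0,"wx":0,"wy":0,"wz":0},{"jaw":1,"dx":1,"dy":0.72,"dz":0,"wx":0,"wy":0,"wz":0},{"jaw":1,"dx":1,"dy":0.72,"dz":0,"wx":0,"wy":0,"wz":0}]' 20
python3 rel.py .4934 .2381 .15 -27.1; python3 -m inch --help | head -20
```

```text
time_s: 0.6
eef_pos: [0.3459, 0.4901, 0.2924]
orientation: [0.979, -0.205, -0.0, -0.0]
contact_force: [-0.2, 1.0, -0.5]
opening: 0.0876
gripper_force: 0.0
t 0.6 eef [0.3459 0.4901 0.2924] head -23.67 F [-0.2  1.  -0.5] open 0.0876 gf 0.0
d [1.969 1.431 1.186] w [-0.0001  0.0001  0.0381]invalid input: not JSON, or not a number
```

```bash
python3 -m inch '[{"jaw":1,"dx":0.3,"dy":0.22,"dz":0,"wx":0,"wy":0,"wz":0},{"jaw":1,"dx":0.6,"dy":0.44,"dz":0,"wx":0,"wy":0,"wz":0},{"jaw":1,"dx":1,"dy":0.72,"dz":0,"wx":0,"wy":0,"wz":0},{"jaw":1,"dx":1,"dy":0.72,"dz":0,"wx":0,"wy":0,"wz":0},{"jaw":1,"dx":1,"dy":0.72,"dz":0,"wx":0,"wy":0,"wz":0}]' >/dev/null
python3 -m inch '[{"jaw":1,"dx":0.3,"dy":0.22,"dz":0.3,"wx":0,"wy":0,"wz":0.038},{"jaw":1,"dx":0.6,"dy":0.44,"dz":0.6,"wx":0,"wy":0,"wz":0.038},{"jaw":1,"dx":0.97,"dy":0.71,"dz":1,"wx":0,"wy":0,"wz":0.038},{"jaw":1,"dx":0.97,"dy":0.71,"dz":1,"wx":0,"wy":0,"wz":0.038},{"jaw":1,"dx":0.97,"dy":0.71,"dz":1,"wx":0,"wy":0,"wz":0.038}]' >/dev/null
python3 rel.py .4934 .2381 .088 -27.1
```

```text
t 1.6 eef [0.4924 0.2378 0.168 ] head -27.09 F [-0.3  0.5 -0.2] open 0.0874 gf 0.0
d [ 0.008 -0.01   0.667] w [0.0042 0.0018 0.0002]
```

```bash
python3 -m inch '[{"jaw":1,"dx":0.01,"dy":-0.01,"dz":0.2,"wx":0,"wy":0,"wz":0},{"jaw":1,"dx":0.01,"dy":-0.01,"dz":0.4,"wx":0,"wy":0,"wz":0},{"jaw":1,"dx":0.01,"dy":-0.01,"dz":0.55,"wx":0,"wy":0,"wz":0},{"jaw":1,"dx":0.01,"dy":-0.01,"dz":0.65,"wx":0,"wy":0,"wz":0},{"jaw":1,"dx":0.01,"dy":-0.01,"dz":0.65,"wx":0,"wy":0,"wz":0}]'
python3 rel.py .4934 .2381 .088 -27.1
python3 - <<'E'
from h import *
p,d=grab('side'); cv2.imwrite('pics/s1.png',cv2.resize(np.ascontiguousarray(p[100:300,100:360,::-1]),(780,600)))
E
```

```text
time_s: 2.1
eef_pos: [0.4942, 0.2414, 0.0928]
orientation: [0.973, -0.232, -0.001, 0.001]
contact_force: [-0.6, 0.1, 0.7]
opening: 0.088
gripper_force: 0.0
t 2.1 eef [0.4942 0.2414 0.0928] head -26.88 F [-0.6  0.1  0.7] open 0.088 gf 0.0
d [0.007 0.027 0.04 ] w [0.0015 0.0005 0.0024]
```

View pics/s1.png

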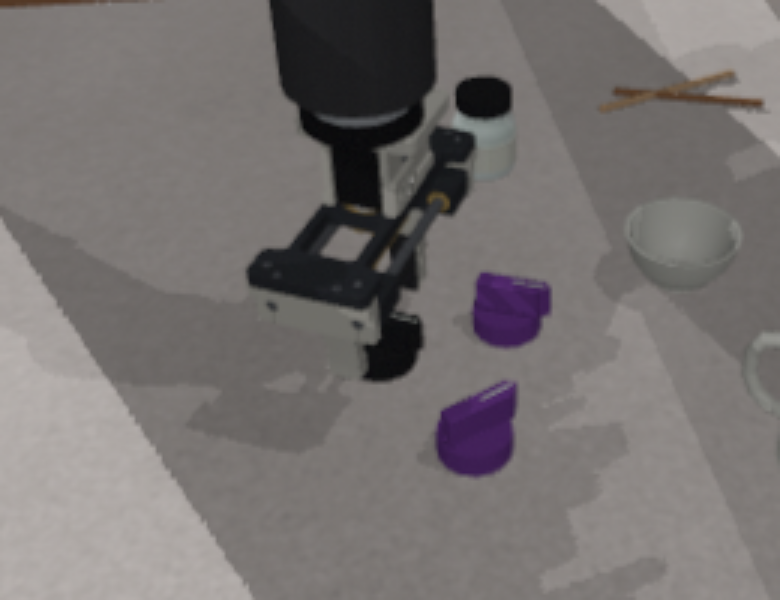

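The fingers straddle the bar at crop (390,335) with the skirt below them. I'll correct the few millimetres, close, then lift.

```bash
python3 -m inch '[{"jaw":1,"dx":0.005,"dy":0.025,"dz":0.02,"wx":0,"wy":0,"wz":0},{"jaw":1,"dx":0.005,"dy":0.025,"dz":0.02,"wx":0,"wy":0,"wz":0},{"jaw":-1,"dx":0.005,"dy":0.025,"dz":0.02,"wx":0,"wy":0,"wz":0},{"jaw":-1,"dx":0.005,"dy":0.025,"dz":0.02,"wx":0,"wy":0,"wz":0},{"jaw":-1,"dx":0.005,"dy":0.025,"dz":0.02,"wx":0,"wy":0,"wz":0}]' 30
python3 -m inch '[{"jaw":-1,"dx":0,"dy":0,"dz":0,"wx":0,"wy":0,"wz":0},{"jaw":-1,"dx":0,"dy":0,"dz":0,"wx":0,"wy":0,"wz":0},{"jaw":-1,"dx":0,"dy":0,"dz":0,"wx":0,"wy":0,"wz":0},{"jaw":-1,"dx":0,"dy":0,"dz":0,"wx":0,"wy":0,"wz":0},{"jaw":-1,"dx":0,"dy":0,"dz":0,"wx":0,"wy":0,"wz":0}]' 30
python3 rel.py .4934 .2381 .088 -27.1
```

```text
time_s: 2.65
eef_pos: [0.4942, 0.2376, 0.0921]
orientation: [0.972, -0.233, 0.0, -0.0]
contact_force: [0.3, -0.1, -0.2]
opening: 0.0689
gripper_force: 0.0
time_s: 3.15
eef_pos: [0.4941, 0.2375, 0.0917]
orientation: [0.972, -0.233, -0.0, 0.0]
contact_force: [-0.6, 0.3, 1.0]
opening: 0.029
gripper_force: 0.0
t 3.15 eef [0.4941 0.2375 0.0917] head -26.96 F [-0.6  0.3  1. ] open 0.029 gf 0.0
d [-0.007 -0.002  0.031] w [0.     0.     0.0016]
```

```bash
python3 -m inch '[{"jaw":-1,"dx":0,"dy":0,"dz":0.015,"wx":0,"wy":0,"wz":0},{"jaw":-1,"dx":0,"dy":0,"dz":0.015,"wx":0,"wy":0,"wz":0},{"jaw":-1,"dx":0,"dy":0,"dz":0.015,"wx":0,"wy":0,"wz":0},{"jaw":-1,"dx":0,"dy":0,"dz":0.015,"wx":0,"wy":0,"wz":0},{"jaw":-1,"dx":0,"dy":0,"dz":0.015,"wx":0,"wy":0,"wz":0}]' 30
python3 rel.py .4934 .2381 .088 -27.1
python3 -m inch '[{"jaw":-1,"dx":0,"dy":0,"dz":-0.2,"wx":0,"wy":0,"wz":0},{"jaw":-1,"dx":0,"dy":0,"dz":-0.4,"wx":0,"wy":0,"wz":0},{"jaw":-1,"dx":0,"dy":0,"dz":-0.6,"wx":0,"wy":0,"wz":0},{"jaw":-1,"dx":0,"dy":0,"dz":-0.8,"wx":0,"wy":0,"wz":0},{"jaw":-1,"dx":0,"dy":0,"dz":-1,"wx":0,"wy":0,"wz":0}]' 30
python3 rel.py .585 -.109 .215 -10
```

```text
time_s: 3.65
eef_pos: [0.494, 0.2375, 0.0899]
orientation: [0.972, -0.233, -0.0, 0.0]
contact_force: [-0.4, -0.5, -0.4]
opening: 0.0133
gripper_force: 30.0
t 3.65 eef [0.494  0.2375 0.0899] head -26.96 F [-0.4 -0.5 -0.4] open 0.0133 gf 29.99941885471344
d [-0.007 -0.002  0.016] w [0.0001 0.     0.0015]
time_s: 4.15
eef_pos: [0.4939, 0.2374, 0.211]
orientation: [0.972, -0.233, -0.0, -0.0]
contact_force: [0.6, 0.6, -1.4]
opening: 0.0134
gripper_force: 30.0
t 4.15 eef [0.4939 0.2374 0.211 ] head -26.96 F [ 0.6  0.6 -1.4] open 0.0134 gf 29.999400079250336
d [ 1.985  2.228 -0.034] w [-0.000e+00  1.000e-04 -1.885e-01]
```

```bash
python3 -m inch '[{"jaw":-1,"dx":0.2,"dy":0.22,"dz":-0.03,"wx":0,"wy":0,"wz":-0.02},{"jaw":-1,"dx":0.4,"dy":0.44,"dz":-0.03,"wx":0,"wy":0,"wz":-0.04},{"jaw":-1,"dx":0.6,"dy":0.66,"dz":-0.03,"wx":0,"wy":0,"wz":-0.06},{"jaw":-1,"dx":0.8,"dy":0.83,"dz":-0.03,"wx":0,"wy":0,"wz":-0.08},{"jaw":-1,"dx":1,"dy":1,"dz":-0.03,"wx":0,"wy":0,"wz":-0.09}]' 30
python3 rel.py .585 -.109 .215 -10
python3 - <<'E'
from h import *
z=np.load('last_side.npz');p,d=z['p'],z['d'];P=cloud('side',d)
hsv=cv2.cvtColor(p,cv2.COLOR_RGB2HSV)
m=(hsv[...,0]>8)&(hsv[...,0]<30)&(hsv[...,1]>90); m[:310]=0;m[360:]=0;m[:,:280]=0;m[:,340:]=0
ys,xs=np.nonzero(m);print(len(xs),xs.min(),xs.max(),ys.min(),ys.max())
q=P[m]; t=q[q[:,2]>.0915];print('top',len(t),t.mean(0),q[:,2].max())
for r in range(ys.min(),ys.max()+1):
    c=xs[ys==r]
    if len(c): print(r,c.min(),c.max(),onplane('side',[[(c.min()+c.max())/2,r]],.094).round(4), P[r,int(c.mean())].round(4))
# dial ring & collar circles in top
z=np.load('last_top.npz');p=z['p'];g=cv2.cvtColor(p,cv2.COLOR_RGB2GRAY)
sub=g[200:252,388:440].astype(float);print(cv2.HoughCircles(cv2.resize(sub.astype(np.uint8),None,fx=6,fy=6,interpolation=cv2.INTER_CUBIC),cv2.HOUGH_GRADIENT,1,5,param1=60,param2=20,minRadius=25,maxRadius=110))
E
```

```text
time_s: 4.65
eef_pos: [0.5468, 0.0749, 0.2137]
orientation: [0.987, -0.163, 0.0, -0.0]
contact_force: [0.4, 0.6, -1.8]
opening: 0.0135
gripper_force: 30.0
t 4.65 eef [0.5468 0.0749 0.2137] head -18.79 F [ 0.4  0.6 -1.8] open 0.0135 gf 30.00046133995056
d [ 0.795  1.348 -0.011] w [-0.0002 -0.0001 -0.0976]
154 301 310 326 344
top 85 [ 0.58315084 -0.11074726  0.09318756] 0.09491474565434227
326 305 309 [[ 0.5855 -0.1033  0.094 ]] [ 0.5857 -0.1025  0.0928]
327 304 309 [[ 0.5844 -0.1047  0.094 ]] [ 0.584 -0.104  0.093]
328 303 309 [[ 0.5834 -0.1061  0.094 ]] [ 0.5834 -0.1062  0.0942]
329 303 310 [[ 0.5837 -0.1077  0.094 ]] [ 0.5833 -0.107   0.093 ]
330 302 310 [[ 0.5827 -0.1091  0.094 ]] [ 0.5829 -0.1087  0.0933]
331 302 310 [[ 0.5824 -0.1106  0.094 ]] [ 0.5825 -0.1102  0.0933]
332 302 310 [[ 0.5821 -0.1121  0.094 ]] [ 0.582  -0.1124  0.0945]
333 302 310 [[ 0.5817 -0.1136  0.094 ]] [ 0.5819 -0.113   0.0929]
334 302 310 [[ 0.5814 -0.1151  0.094 ]] [ 0.5814 -0.115   0.0939]
335 302 310 [[ 0.581  -0.1166  0.094 ]] [ 0.5813 -0.1159  0.0929]
336 302 310 [[ 0.5807 -0.118   0.094 ]] [ 0.5807 -0.118   0.094 ]
337 302 310 [[ 0.5804 -0.1195  0.094 ]] [ 0.5811 -0.1173  0.0903]
338 301 310 [[ 0.5794 -0.1208  0.094 ]] [ 0.5798 -0.1174  0.0882]
339 301 310 [[ 0.5791 -0.1223  0.094 ]] [ 0.5801 -0.1171  0.0853]
340 302 310 [[ 0.5794 -0.1238  0.094 ]] [ 0.5814 -0.1178  0.0837]
341 302 310 [[ 0.5791 -0.1253  0.094 ]] [ 0.5813 -0.1185  0.0823]
342 303 309 [[ 0.5787 -0.1267  0.094 ]] [ 0.5817 -0.1178  0.0785]
343 304 309 [[ 0.5791 -0.1282  0.094 ]] [ 0.582  -0.1175  0.0754]
344 305 309 [[ 0.5794 -0.1298  0.094 ]] [ 0.583  -0.1193  0.0756]
None
```

```bash
python3 -m inch '[{"jaw":-1,"dx":0.16,"dy":0.25,"dz":0,"wx":0,"wy":0,"wz":-0.025},{"jaw":-1,"dx":0.32,"dy":0.5,"dz":0,"wx":0,"wy":0,"wz":-0.05},{"jaw":-1,"dx":0.48,"dy":0.75,"dz":0,"wx":0,"wy":0,"wz":-0.075},{"jaw":-1,"dx":0.64,"dy":1,"dz":0,"wx":0,"wy":0,"wz":-0.098},{"jaw":-1,"dx":0.8,"dy":1,"dz":0,"wx":0,"wy":0,"wz":-0.098}]' 30 >/dev/null
python3 rel.py .5858 -.110 .207 -10
```

```text
t 5.15 eef [ 0.5978 -0.0715  0.2135] head -10.12 F [-0.4 -0.1 -1.1] open 0.0137 gf 29.998894929885864
d [-0.042  0.333  0.054] w [ 0.0002  0.0006 -0.0014]
```

```bash
python3 -m inch '[{"jaw":-1,"dx":-0.02,"dy":0.15,"dz":0,"wx":0,"wy":0,"wz":0},{"jaw":-1,"dx":-0.04,"dy":0.33,"dz":0.03,"wx":0,"wy":0,"wz":0},{"jaw":-1,"dx":-0.04,"dy":0.33,"dz":0.05,"wx":0,"wy":0,"wz":0},{"jaw":-1,"dx":-0.04,"dy":0.33,"dz":0.05,"wx":0,"wy":0,"wz":0},{"jaw":-1,"dx":-0.04,"dy":0.33,"dz":0.05,"wx":0,"wy":0,"wz":0}]' 30 >/dev/null
python3 rel.py .5858 -.110 .207 -10
python3 - <<'E'
from h import *
p,d=grab('side'); q=np.ascontiguousarray(p[260:380,230:390,::-1]); cv2.imwrite('pics/s2.png',np.clip(1.6*cv2.resize(q,(800,600),interpolation=cv2.INTER_CUBIC).astype(float),0,255).astype(np.uint8))
P=cloud('side',d)
m=(P[...,2]>.105)&(P[...,2]<.135)&(abs(P[...,0]-.585)<.04)&(abs(P[...,1]+.11)<.04)&(p.max(2)<70)
print(m.sum())
for a,b in((.112,.116),(.116,.120),(.120,.124),(.124,.128),(.128,.133)):
    k=m&(P[...,2]>a)&(P[...,2]<b); v=P[k]
    if k.sum()>5:
        A=np.c_[2*v[:,:2],np.ones(len(v))]; s=np.linalg.lstsq(A,(v[:,:2]**2).sum(1),rcond=None)[0]
        r=.025; from scipy.optimize import least_squares
        o=least_squares(lambda c:np.hypot(*(v[:,:2]-c).T)-r,[.585,-.11],loss='soft_l1',f_scale=.002).x
        print(a,k.sum(),v[:,0].min().round(4),v[:,0].max().round(4),v[:,1].min().round(4),'ctr',o.round(4),'freer',s[:2].round(4),np.sqrt(s[2]+s[0]**2+s[1]**2).round(4))
E
```

```text
t 5.65 eef [ 0.5871 -0.1062  0.2077] head -10.02 F [ 0.4  0.2 -0.5] open 0.0138 gf 29.9995556473732
d [-0.005  0.033  0.005] w [-0.0001 -0.0001 -0.0003]
0
```

View pics/s2.png

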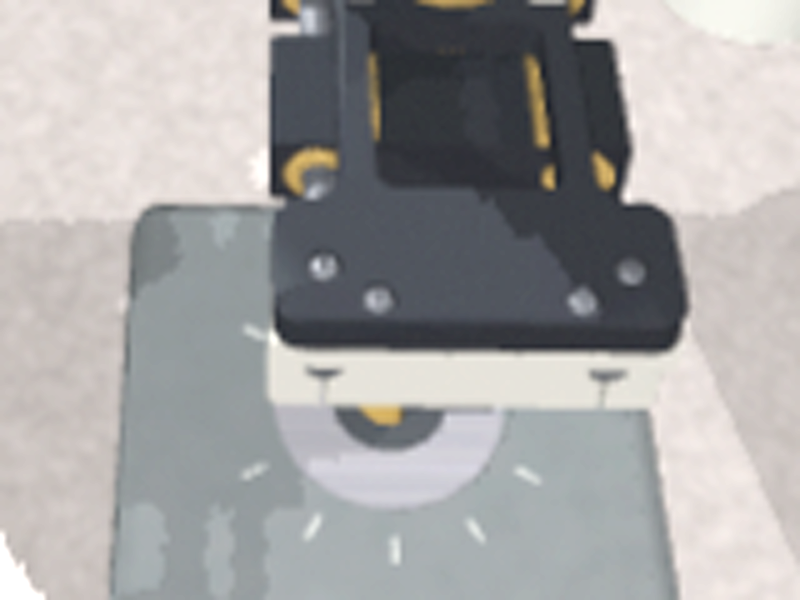

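The near finger hides the knob from the side camera; only the spindle shows, at crop (385,412). I'll go by the measured positions and feel for the fit.

```bash
python3 -m inch '[{"jaw":-1,"dx":-0.005,"dy":0.028,"dz":0.05,"wx":0,"wy":0,"wz":0},{"jaw":-1,"dx":-0.005,"dy":0.028,"dz":0.1,"wx":0,"wy":0,"wz":0},{"jaw":-1,"dx":-0.005,"dy":0.028,"dz":0.15,"wx":0,"wy":0,"wz":0},{"jaw":-1,"dx":-0.005,"dy":0.028,"dz":0.16,"wx":0,"wy":0,"wz":0},{"jaw":-1,"dx":-0.005,"dy":0.028,"dz":0.16,"wx":0,"wy":0,"wz":0}]' 30 
python3 rel.py .5855 -.1095 .1835 -10
```

```text
time_s: 6.2
eef_pos: [0.5857, -0.1097, 0.1878]
orientation: [0.996, -0.087, -0.0, 0.0]
contact_force: [-0.1, 0.1, -0.3]
opening: 0.0136
gripper_force: 30.0
t 6.2 eef [ 0.5857 -0.1097  0.1878] head -10.03 F [-0.1  0.1 -0.3] open 0.0136 gf 29.99945104122162
d [-0.002 -0.001  0.036] w [ 0.0002  0.0006 -0.0003]
```

Next, a slow descent of 1 mm per row to 5 mm.

```bash
python3 -m inch '[{"jaw":-1,"dx":0,"dy":0,"dz":0.015,"wx":0,"wy":0,"wz":0},{"jaw":-1,"dx":0,"dy":0,"dz":0.03,"wx":0,"wy":0,"wz":0},{"jaw":-1,"dx":0,"dy":0,"dz":0.04,"wx":0,"wy":0,"wz":0},{"jaw":-1,"dx":0,"dy":0,"dz":0.045,"wx":0,"wy":0,"wz":0},{"jaw":-1,"dx":0,"dy":0,"dz":0.05,"wx":0,"wy":0,"wz":0}]' 30 
python3 rel.py .5855 -.1095 .1815 -10
```

```text
time_s: 6.7
eef_pos: [0.5859, -0.1098, 0.1824]
orientation: [0.996, -0.087, 0.0, 0.0]
contact_force: [-0.0, -0.2, -1.3]
opening: 0.0138
gripper_force: 30.0
t 6.7 eef [ 0.5859 -0.1098  0.1824] head -10.04 F [-0.  -0.2 -1.3] open 0.0138 gf 29.99938666820526
d [-0.004 -0.002  0.007] w [ 0.     -0.     -0.0004]
```

```bash
python3 -m inch '[{"jaw":-1,"dx":0,"dy":0,"dz":0.005,"wx":0,"wy":0,"wz":0},{"jaw":-1,"dx":0,"dy":0,"dz":0.01,"wx":0,"wy":0,"wz":0},{"jaw":-1,"dx":0,"dy":0,"dz":0.015,"wx":0,"wy":0,"wz":0},{"jaw":-1,"dx":0,"dy":0,"dz":0.02,"wx":0,"wy":0,"wz":0},{"jaw":-1,"dx":0,"dy":0,"dz":0.02,"wx":0,"wy":0,"wz":0}]' 30 
python3 rel.py .5855 -.1095 .1815 -10
```

```text
time_s: 7.2
eef_pos: [0.5859, -0.1098, 0.1799]
orientation: [0.996, -0.087, -0.0, -0.0]
contact_force: [0.0, 0.3, -1.8]
opening: 0.0139
gripper_force: 30.0
t 7.2 eef [ 0.5859 -0.1098  0.1799] head -10.04 F [ 0.   0.3 -1.8] open 0.0139 gf 29.999393820762634
d [-0.003 -0.002 -0.014] w [-0.      0.0001 -0.0004]
```

There is no reaction 4 mm below the spindle top, so the knob is going on. I'll keep going.

```bash
python3 -m inch '[{"jaw":-1,"dx":0,"dy":0,"dz":0.01,"wx":0,"wy":0,"wz":0},{"jaw":-1,"dx":0,"dy":0,"dz":0.02,"wx":0,"wy":0,"wz":0},{"jaw":-1,"dx":0,"dy":0,"dz":0.03,"wx":0,"wy":0,"wz":0},{"jaw":-1,"dx":0,"dy":0,"dz":0.04,"wx":0,"wy":0,"wz":0},{"jaw":-1,"dx":0,"dy":0,"dz":0.04,"wx":0,"wy":0,"wz":0}]' 30 
python3 -m inch '[{"jaw":-1,"dx":0,"dy":0,"dz":0.01,"wx":0,"wy":0,"wz":0},{"jaw":-1,"dx":0,"dy":0,"dz":0.02,"wx":0,"wy":0,"wz":0},{"jaw":-1,"dx":0,"dy":0,"dz":0.03,"wx":0,"wy":0,"wz":0},{"jaw":-1,"dx":0,"dy":0,"dz":0.03,"wx":0,"wy":0,"wz":0},{"jaw":-1,"dx":0,"dy":0,"dz":0.03,"wx":0,"wy":0,"wz":0}]' 30
```

```text
time_s: 7.7
eef_pos: [0.5858, -0.1098, 0.1749]
orientation: [0.996, -0.088, -0.0, 0.0]
contact_force: [-0.3, -0.4, -1.8]
opening: 0.0137
gripper_force: 30.0
time_s: 8.2
eef_pos: [0.5859, -0.1098, 0.1715]
orientation: [0.996, -0.087, -0.0, 0.0]
contact_force: [-0.8, 0.0, -0.3]
opening: 0.0138
gripper_force: 30.0
```

```bash
python3 -m inch '[{"jaw":-1,"dx":0,"dy":0,"dz":0.005,"wx":0,"wy":0,"wz":0},{"jaw":-1,"dx":0,"dy":0,"dz":0.01,"wx":0,"wy":0,"wz":0},{"jaw":-1,"dx":0,"dy":0,"dz":0.015,"wx":0,"wy":0,"wz":0},{"jaw":-1,"dx":0,"dy":0,"dz":0.02,"wx":0,"wy":0,"wz":0},{"jaw":-1,"dx":0,"dy":0,"dz":0.02,"wx":0,"wy":0,"wz":0}]' 30 
python3 -m inch '[{"jaw":-1,"dx":0,"dy":0,"dz":0.005,"wx":0,"wy":0,"wz":0},{"jaw":-1,"dx":0,"dy":0,"dz":0.01,"wx":0,"wy":0,"wz":0},{"jaw":-1,"dx":0,"dy":0,"dz":0.015,"wx":0,"wy":0,"wz":0},{"jaw":-1,"dx":0,"dy":0,"dz":0.02,"wx":0,"wy":0,"wz":0},{"jaw":-1,"dx":0,"dy":0,"dz":0.02,"wx":0,"wy":0,"wz":0}]' 40
```

```text
time_s: 8.7
eef_pos: [0.5859, -0.1098, 0.1694]
orientation: [0.996, -0.087, 0.0, 0.0]
contact_force: [-1.3, 0.7, 2.9]
opening: 0.0136
gripper_force: 30.0
time_s: 9.2
eef_pos: [0.5859, -0.1098, 0.1668]
orientation: [0.996, -0.087, 0.0, 0.0]
contact_force: [-0.9, 0.3, 3.9]
opening: 0.0138
gripper_force: 40.0
```

```bash
python3 -m inch '[{"jaw":-1,"dx":0,"dy":0,"dz":0.005,"wx":0,"wy":0,"wz":0},{"jaw":-1,"dx":0,"dy":0,"dz":0.01,"wx":0,"wy":0,"wz":0},{"jaw":-1,"dx":0,"dy":0,"dz":0.015,"wx":0,"wy":0,"wz":0},{"jaw":-1,"dx":0,"dy":0,"dz":0.02,"wx":0,"wy":0,"wz":0},{"jaw":-1,"dx":0,"dy":0,"dz":0.02,"wx":0,"wy":0,"wz":0}]' 40 
python3 -m inch '[{"jaw":-1,"dx":0,"dy":0,"dz":0.005,"wx":0,"wy":0,"wz":0},{"jaw":-1,"dx":0,"dy":0,"dz":0.005,"wx":0,"wy":0,"wz":0},{"jaw":-1,"dx":0,"dy":0,"dz":0.005,"wx":0,"wy":0,"wz":0},{"jaw":-1,"dx":0,"dy":0,"dz":0.005,"wx":0,"wy":0,"wz":0},{"jaw":-1,"dx":0,"dy":0,"dz":0.005,"wx":0,"wy":0,"wz":0}]' 40
```

```text
time_s: 9.7
eef_pos: [0.586, -0.1098, 0.1646]
orientation: [0.996, -0.087, 0.0, 0.0]
contact_force: [-2.7, 1.6, 6.7]
opening: 0.0137
gripper_force: 40.0
time_s: 10.2
eef_pos: [0.586, -0.1098, 0.1641]
orientation: [0.996, -0.087, 0.0, 0.0]
contact_force: [-2.5, 1.3, 6.2]
opening: 0.0136
gripper_force: 40.0
```

```bash
python3 -m inch '[{"jaw":-1,"dx":0,"dy":0,"dz":0.005,"wx":0,"wy":0,"wz":0},{"jaw":-1,"dx":0,"dy":0,"dz":0.008,"wx":0,"wy":0,"wz":0},{"jaw":-1,"dx":0,"dy":0,"dz":0.008,"wx":0,"wy":0,"wz":0},{"jaw":-1,"dx":0,"dy":0,"dz":0.008,"wx":0,"wy":0,"wz":0},{"jaw":-1,"dx":0,"dy":0,"dz":0.008,"wx":0,"wy":0,"wz":0}]' 40
python3 - <<'E'
from h import *
p,d=grab('side'); q=np.ascontiguousarray(p[260:380,230:390,::-1]); cv2.imwrite('pics/s3.png',np.clip(1.8*cv2.resize(q,(800,600),interpolation=cv2.INTER_CUBIC).astype(float),0,255).astype(np.uint8))
E
```

```text
time_s: 10.7
eef_pos: [0.586, -0.1098, 0.1636]
orientation: [0.996, -0.087, 0.0, 0.0]
contact_force: [-3.7, 0.9, 10.1]
opening: 0.0133
gripper_force: 40.0
```

View pics/s3.png

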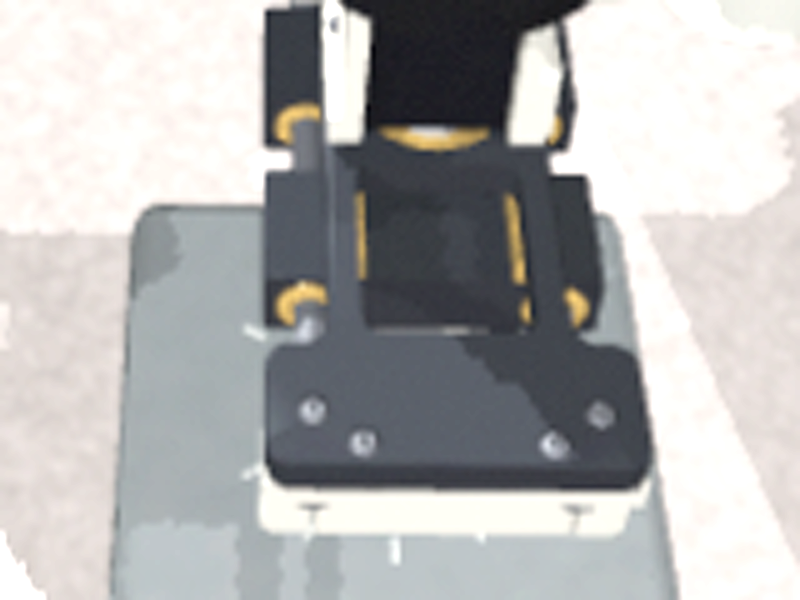

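The gripper stands over the dial centre at about crop (395,500). TCP height (6.2 mm of travel past first contact) and the rise to 10 N both match a homed knob at the stop.

```bash
python3 -c "
from plant import close_job
print(close_job())"
```

```text
the job is handed in; nothing more can be done
None
```

The job is handed in with the gripper still pressing: arm height and a push of about 10 N indicate the knob is home on the spindle and pressed to its stop, though the gripper hid the fit from the side camera and no verdict came back.

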